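Fetch the culture dish out of the staining rack

ROBOT

A 6-joint arm with a two-finger parallel gripper is mounted at the origin on a cart in front of the work surface, level with it; the furniture and walls round the work are solid. World frame = base frame: x ahead of the robot, y to its left, z up, the work surface at z = 0. Lengths are in mm, angles in rad, forces in N, time in s.
With the tool pointing down it reaches from about 300 to 775 mm from the base axis. Payload 14.6 kg.
Tool frame: the origin (TCP) lies between the finger pads; the fingertips stand 25 mm ahead of it and the grasp point (between the pads) lies 6 mm ahead of it; z points along the fingers, y is the line along which they close (so a half turn about z gives the same grasp; the last joint's range is limited). The gripper opens to 94 mm and grips with 3 to 60 N. Pads are 16 mm wide; open, the fingers measure 119 mm over their backs; the gripper's body (75 mm by 177 mm) begins 78 mm behind the grasp point.
Start: joints at [1.226, 0.3, 1.521, -0, 1.321, -0.067], TCP at [150.83, 528.904, 230.446] pointing down, gripper open.
Joint ranges: [-3.03, 3.03], [-0.79, 2.21], [0.23, 2.52], [-1.04, 4.18], [0, 3.07], [-2.55, 2.55]. Speed limits (rad/s): [2.22, 2.22, 2.57, 3.14, 3.14, 3.14].

INTERFACE

Orientations are given as [roll, pitch, yaw] about the fixed x, y, z axes, in that order (R = Rz(yaw) Ry(pitch) Rx(roll)).
In Python, from cell import manip gives the robot as it stands. The module is installed in compiled form; this text tells all that it offers.
- The arm moves only by the tool step_arm, never from a script. Its argument "series" is one flat list of numbers, 5 for each row, row after row: the shift along the world's x, y, z in mm, then the turn about the world's z in rad, then the closure, from 0 (fully open) to 1 (shut). In form: [dx, dy, dz, spin, jaw, dx, dy, dz, spin, jaw, ...]. A call has 1 to 20 rows; each row shifts and turns the commanded pose from where the row before left it; what a row does not reach is not made up. A row lasts 1/8 s, in which the tool goes at most 62.5 mm and 10.7 degrees, less where a joint would pass 70% of its speed; a pose out of reach is approached as far as the arm can. A call is refused whole if a number of a shift passes 62.5 or a number of a turn 0.188, either way. A call with a gripper value outside its range is refused whole. The fingers move at their own pace and stop on an object; "squeeze" is the grip in N (left out, the last holds). Time passes only in rows, so rows that do not move let the fingers close. It gives the time, the measured TCP pose, the force, the opening and the grip force at its end, in the units of the state.
- manip.read_state(): the state, without advancing time (a new reading comes with each control period).
- manip.camera(name): name is "scene" or "side" or "wrist"; returns (picture, depth): 384x512x3 uint8, blue, green, red; 384x512 float32, mm along the optical axis (not along the pixel's ray), 0 where there is no reading.
- manip.camera_info(name): a dict with "fovy" (degrees; the focal length in pixels is half the picture's height over the tangent of half this angle, whatever the lens; pixels are square), "cx", "cy" (the principal point, pixels), "eye" and "orientation" of the camera in the world. Camera axes: x right, y down, z forward; pixel columns grow to the right and rows downward; lengths in mm; the calibration is good to about 2 mm. The wrist camera is an equidistant fisheye: a pixel r from the principal point sees the ray r / f radians off the axis. A picture is of the moment at which its call begins: read the wrist's pose just before it. camera_info takes no time and is no camera call; for the wrist camera it gives the pose at the moment of the call.
- manip.sign_off(): hands the job in; it is judged then, once.
The state is a dict: "clock": time; "joints": joint angles; "qd": joint speeds; "effort": joint torques, N m; "eef_pos": TCP position; "eef_rot": TCP orientation; "wrist_force": force on the tool from outside, world axes, zero at the start; "moment": the same for the moment, N m; "finger_gap": finger opening in mm; "finger_force": force on a finger pad.
Only numpy, scipy, OpenCV 4.12 (cv2) and the standard library are available. Lean on these libraries where they do the work, as an engineer would, in place of code of your own. Each camera call takes 0.05 s, during which the arm holds its last target. There are 200 camera calls.

TASK

The cream-coloured culture dish in the middle of the staining rack has to go onto the colony counter, but the three stain bottles round it leave no room for the fingers. First stand all three bottles upright in the spill tray, then lift the dish out and seat it flat in the round lit recess of the colony counter, and then put each bottle back upright in the same well of the rack that it was taken from. Leave the pink dish, the beaker and the timer where they are.

Things in the scene. Friction and masses are not known exactly. Their poses are not given: they have to be found in the camera images.
- rack: Blue-green fixed plate, x -101..105, y -70..70 mm, top at z 10. Origin: on the bench under the dish; x toward the one-well end. Wells, diameter 58, floor z 5, at (-61,31), (-61,-31), (65,0): a bottle in each, any order. The dish stands on the plate inside two curved walls (radius 37-41, top z 19) with 70-degree finger gaps at +x and -x: take the dish there, fingers closing along x.
- bottle_black: Amber glass bottle with a black screw cap, loose, upright. Body 48 mm in diameter, 85 mm tall over all; the cap, 30 mm in diameter, begins 54 mm above the underside and runs to the top: take it by the cap from above. About 90 g. Origin: centre of its underside, z up.
- bottle_blue: Amber glass bottle with a blue screw cap, loose, upright. Body 42 mm in diameter, 77 mm tall over all; the cap, 26 mm in diameter, begins 49 mm above the underside and runs to the top: take it by the cap from above. About 90 g. Origin: centre of its underside, z up.
- bottle_red: Amber glass bottle with a red screw cap, loose, upright. Body 38 mm in diameter, 72 mm tall over all; the cap, 24 mm in diameter, begins 44 mm above the underside and runs to the top: take it by the cap from above. About 90 g. Origin: centre of its underside, z up.
- dish: Round lidded glass culture dish with cream-coloured medium and small colonies, loose, 65 mm in diameter, 16 mm high, about 22 g, in the cradle of the rack. Origin: centre of its underside, z up. Take it across the rim, high enough that the fingertips clear the counter's top, which stands 5 mm above the recess floor.
- tray: Spill tray, fixed: light grey rectangular tray with a pale blue floor, 216 x 106 mm outside, 208 x 98 inside, walls 20 mm high, inner floor 4 mm above the bench. Origin: on the bench under its centre; x along its length, z up. Counter and tray stand on either side of the rack. Keep clear of the 290 mm tall ring binders (world x over 0.62, y 0.10 to 0.34 m).
- counter: Colony counter, fixed: grey case, x -105..65, y -75..75 mm, 34 mm high; dark control strip with display on its -x side; round white lit recess for a dish, ringed in black, 78 mm in diameter, 5 mm deep, floor 29 mm above the bench. Origin: on the bench under the centre of the recess; z up.
- pink_dish: Bystander, loose: glass culture dish with pink medium, 65 mm in diameter, 16 mm high. Origin: centre of its underside.
- beaker: Bystander, loose: empty clear glass beaker, 58 mm in diameter, 72 mm high. Origin: centre of its underside.
- timer: Bystander, loose: white bench timer, 60 x 62 x 20 mm. Origin: centre of its underside.
Things that resemble listed ones, but are neither listed nor needed, are in the scene too. Leave any green look-alike of the bottle_red alone.

How it is judged:
By the outcome, as a careful person would: the job done as asked, in the order asked, and still so for the second after the job is handed in, with the robot touching nothing.
It also fails if it takes over 120 s, if anything falls off the work surface, if the arm or the gripper's body presses on something with over 40 N, if the wrist force passes 120 N, or if a joint passes its speed limit or range.

## Working session

There is one attempt and no reset: what is moved stays moved. The work goes in short steps, Python scripts to look and compute and a tool call to move; the robot and the scene stay as the last step left them, time stands still between calls to the robot, and variables do not carry over. Pictures are saved under pics/ and viewed, at most 14 in all, crops included, and the job is handed in when it is done.

Besides the shell and the picture viewer there is one more tool, called as name(argument=value, ...) on one line, values as JSON. step_arm: Moves the arm, as the interface text tells. Its arguments: {"type":"object","properties":{"series":{"type":"array"},"squeeze":{"type":"number"}},"required":["series"]}

```bash
mkdir -p pics; cat > h.py <<'E'
import numpy as np, cv2
from cell import manip
from scipy.spatial.transform import Rotation as R
def rot(o):
    o=np.array(o,float)
    if o.shape==(3,3): return o
    return R.from_euler('xyz',o).as_matrix()
def cloud(name):
    i=manip.camera_info(name); im,d=manip.camera(name)
    P=pts(name,i,d); return im,d,P,i
def rays(name,i,u,v):
    f=192/np.tan(np.radians(i['fovy'])/2)
    x=(u-i['cx'])/f; y=(v-i['cy'])/f
    if name=='wrist':
        r=np.hypot(x,y)+1e-9; s=np.tan(np.minimum(r,1.5))/r; x=x*s;y=y*s
    return np.stack([x,y,np.ones_like(x)],-1)@rot(i['orientation']).T
def pts(name,i,d):
    v,u=np.mgrid[0:384,0:512].astype(float)
    return np.array(i['eye'])+rays(name,i,u,v)*d[...,None]
def onplane(name,i,u,v,z):
    r=rays(name,i,np.float64(u),np.float64(v)); e=np.array(i['eye']); return e+r*((z-e[2])/r[...,2])[...,None]
E
python3 - <<'E'
from h import *
for n in ['scene','side','wrist']:
    im,d,P,i=cloud(n); print(n,i); cv2.imwrite(f'pics/{n}0.png',im)
    np.savez(f'{n}0.npz',im=im,d=d,P=P)
s=manip.read_state(); print(s)
a=[cv2.imread(f'pics/{n}0.png') for n in ['scene','side']]
E
```

```text
scene {'fovy': 43.8940208382076, 'cx': 261.40045661986477, 'cy': 194.975966433937, 'eye': array([-262.69428298, -494.91093481, 1048.7677717 ]), 'orientation': array([-2.3924613 ,  0.01369267, -1.02481942])}
side {'fovy': 45.2041861395301, 'cx': 252.31587117051623, 'cy': 195.08512167948874, 'eye': array([375.39626746, 837.41408695, 845.16357238]), 'orientation': array([-2.31841807, -0.01757072, -2.92523123])}
wrist {'fovy': 65.70646984690485, 'cx': 253.97423360096641, 'cy': 193.26174258188732, 'eye': array([ 84.25827842, 547.33540517, 383.97514942]), 'orientation': array([2.89831685e+00, 5.60265786e-04, 1.29309318e+00])}
{'clock': 0.15, 'joints': array([ 1.22639840e+00,  3.00322462e-01,  1.52140854e+00,  2.00249991e-05,
        1.32072394e+00, -6.66015786e-02]), 'qd': array([ 0.00017973, -0.00061879, -0.00301213,  0.00106719,  0.00041585,
       -0.00086807]), 'effort': array([-1.72616374e-04, -5.31963801e+01, -3.52817738e+01,  7.08290236e-02,
        2.36071553e-02, -3.65804385e-05]), 'eef_pos': array([150.77100824, 528.75136163, 230.04085615]), 'eef_rot': array([-3.14073357e+00, -7.67417503e-05,  2.86379130e+00]), 'wrist_force': array([-0.10885892,  0.82951105, -0.37191039]), 'moment': array([-0.01126621, -0.0208379 ,  0.05431903]), 'finger_force': 0.0, 'finger_gap': 93.88549726445366}
```

View pics/scene0.png

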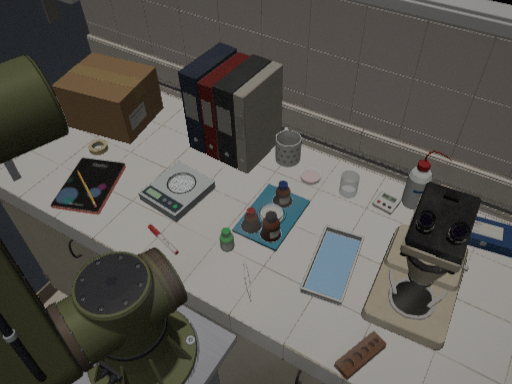

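View pics/side0.png

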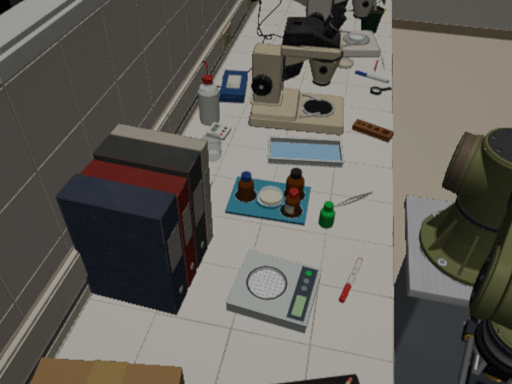

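The scene view shows the rack at (272,215), with the blue bottle alone at (283,193), red at (251,220), black at (271,226) and the dish at (270,213). The tray is at (333,264), the counter at (178,190) and the green look-alike at (227,238). The side view agrees. Next I'll measure these positions.

```bash
cat > m.py <<'E'
from h import *
L={n:np.load(f'{n}0.npz') for n in ['scene','side']}
INF={n:manip.camera_info(n) for n in L}
def cc(m):
    n,l,s,c=cv2.connectedComponentsWithStats(m.astype(np.uint8)); return [(s[k],c[k],l==k) for k in range(1,n)]
for n in L:
    im,P=L[n]['im'],L[n]['P']; hsv=cv2.cvtColor(im,cv2.COLOR_BGR2HSV); H,S,V=[hsv[...,k].astype(int) for k in range(3)]
    X,Y,Z=P[...,0],P[...,1],P[...,2]
    ws=(X>250)&(X<900)&(abs(Y)<500)&(L[n]['d']>0)
    print(n)
    top=lambda z,tol:ws&(abs(Z-z)<tol)
    # rack plane
    m=ws&(abs(Z-10)<6)&(H>85)&(H<105)&(S>110)
    for s,c,k in cc(m):
        if s[4]>200:
            r=cv2.minAreaRect(P[k][:,:2].astype(np.float32)); print('rack?',s[4],np.round(r[0]),np.round(r[1]),round(r[2],1),P[k][:,2].mean().round(1))
    m=ws&(abs(Z-4)<6)&(H>95)&(H<125)&(S>60)
    for s,c,k in cc(m):
        if s[4]>300:
            r=cv2.minAreaRect(P[k][:,:2].astype(np.float32)); print('tray?',s[4],np.round(r[0]),np.round(r[1]),round(r[2],1),P[k][:,2].mean().round(1))
    m=ws&(abs(Z-34)<8)
    for s,c,k in cc(m):
        if s[4]>800:
            r=cv2.minAreaRect(P[k][:,:2].astype(np.float32)); print('ctr?',s[4],np.round(r[0]),np.round(r[1]),round(r[2],1),P[k][:,2].mean().round(1),np.round(c))
    for nm,m,h in [('blue',(H>105)&(H<130)&(S>150),77),('red',((H<8)|(H>172))&(S>120),72),('green',(H>50)&(H<80)&(S>120),72),('black',(V<75)&(S<120),85)]:
        for s,c,k in cc(ws&m&(Z>h-9)&(Z<h+5)):
            if s[4]>12: 
                b=P[k][:,:2].astype(np.float32); o=cv2.minEnclosingCircle(b); print(nm,s[4],np.round(c),np.round(o[0]),round(o[1],1),P[k][:,2].max().round())
    m=ws&(abs(Z-26)<6)&(S<90)&(V>120)
    for s,c,k in cc(m):
        if s[4]>30: 
            o=cv2.minEnclosingCircle(P[k][:,:2].astype(np.float32)); print('dish?',s[4],np.round(c),np.round(o[0]),round(o[1],1),P[k][:,2].mean().round(1))
E
python3 m.py
```

```text
scene
rack? 265 [551.   3.] [111.  40.] 2.0 9.6
rack? 666 [506. -84.] [ 82. 210.] 84.6 9.4
tray? 564 [507. -46.] [208. 140.] 0.3 7.5
tray? 2081 [ 446. -268.] [197.  92.] 8.7 3.8
ctr? 2161 [439. 244.] [156. 174.] 84.3 32.9 [176. 188.]
ctr? 2605 [ 488. -439.] [296. 118.] 4.0 34.3 [393. 295.]
red 45 [211. 141.] [629. 250.] 27.9 76.0
red 32 [250. 211.] [441. -15.] 11.4 77.0
green 23 [225. 230.] [352.   7.] 9.6 75.0
black 215 [249. 142.] [718. 157.] 112.8 90.0
black 41 [195. 131.] [625. 308.] 32.1 90.0
black 16 [408. 183.] [ 749. -348.] 12.5 89.0
black 70 [271. 217.] [444. -80.] 13.8 90.0
dish? 317 [181. 183.] [464. 243.] 40.8 28.6
dish? 41 [347. 191.] [ 693. -197.] 20.8 26.3
dish? 189 [272. 210.] [504. -45.] 33.0 25.7
dish? 126 [352. 267.] [ 451. -318.] 108.4 22.5
dish? 38 [313. 257.] [ 424. -219.] 36.9 22.7
dish? 84 [318. 292.] [ 343. -279.] 50.8 22.2
dish? 101 [378. 300.] [ 393. -420.] 33.9 30.7
dish? 51 [384. 315.] [ 359. -436.] 21.8 30.4
side
rack? 1011 [510. -42.] [204. 144.] 1.4 9.9
tray? 936 [ 446. -280.] [202.  79.] 8.3 4.4
ctr? 1290 [ 494. -434.] [298. 126.] 4.6 34.6 [310. 116.]
ctr? 929 [713. 320.] [423. 154.] 45.3 33.7 [120. 299.]
ctr? 4794 [441. 245.] [155. 171.] 84.1 33.4 [275. 288.]
blue 40 [245. 178.] [572. -38.] 11.6 82.0
red 56 [293. 194.] [443. -11.] 12.3 77.0
red 45 [190. 262.] [626. 251.] 25.2 77.0
green 62 [328. 205.] [355.   9.] 12.5 75.0
black 16 [194.  92.] [ 819. -391.] 26.6 90.0
black 23 [188. 104.] [ 819. -325.] 35.0 90.0
black 45 [177. 121.] [ 819. -227.] 57.7 90.0
black 57 [295. 174.] [449. -74.] 15.5 90.0
black 74 [202. 232.] [622. 171.] 48.2 90.0
black 702 [105. 294.] [725. 387.] 147.7 90.0
dish? 82 [274. 149.] [ 520. -251.] 63.5 22.6
dish? 60 [339. 149.] [ 363. -279.] 58.7 22.9
dish? 39 [214. 155.] [ 694. -171.] 17.4 26.0
dish? 41 [316. 160.] [ 406. -220.] 54.5 22.5
dish? 327 [270. 194.] [505. -43.] 34.3 26.5
dish? 792 [266. 283.] [461. 240.] 39.1 29.3
```

step_arm(series=[18.4, -37.7, 0, -0.079, 0.4, 18.4, -37.7, 0, -0.079, 0.4, 18.4, -37.7, 0, -0.079, 0.4, 18.4, -37.7, 0, -0.079, 0.4, 18.4, -37.7, 0, -0.079, 0.4, 18.4, -37.7, 0, -0.079, 0.4, 18.4, -37.7, 0, -0.079, 0.4, 18.4, -37.7, 0, -0.079, 0.4, 18.4, -37.7, 0, -0.079, 0.4, 18.4, -37.7, 0, -0.079, 0.4, 18.4, -37.7, 0, -0.079, 0.4, 18.4, -37.7, 0, -0.079, 0.4, 18.4, -37.7, 0, -0.079, 0.4, 18.4, -37.7, 0, -0.079, 0.4, 18.4, -37.7, 0, -0.079, 0.4, 18.4, -37.7, 0, -0.079, 0.4], squeeze=20)

```text
clock: 2.15
eef_pos: [445.6, -75.7, 230.4]
eef_rot: [-3.141, -0.0, 1.597]
wrist_force: [0.8, 0.6, 0.2]
finger_gap: 56.4
finger_force: 0.0
```

```bash
python3 - <<'E'
from h import *
s=manip.read_state(); print(s['eef_pos'],s['eef_rot'],s['finger_gap'])
im,d,P,i=cloud('wrist'); cv2.imwrite('pics/w1.png',im); np.savez('w1.npz',im=im,d=d,P=P); print(i)
E
```

```text
[445.59061586 -75.67540809 230.35246553] [-3.14145288e+00 -5.55161547e-05  1.59699913e+00] 56.44164377413472
{'fovy': 65.70646984690485, 'cx': 253.97423360096641, 'cy': 193.26174258188732, 'eye': array([444.08730617,  -6.79286836, 384.38175036]), 'orientation': array([ 2.89900100e+00, -3.61508655e-04,  2.62835897e-02])}
```

View pics/w1.png

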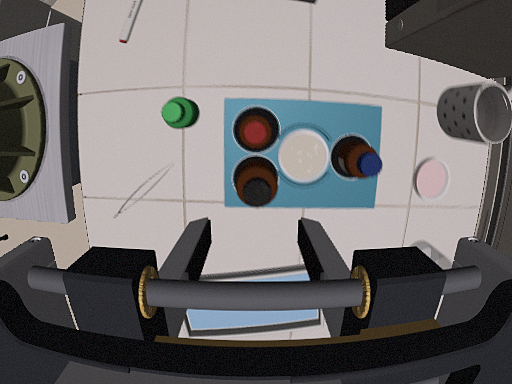

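The wrist view shows the red cap at (256,131), black at (257,191), blue at (370,164) and the dish at (303,155), with the green look-alike clear at (180,112). I'll measure from this view.

```bash
cat > w.py <<'E'
from h import *
def measure(im,i,specs):
    hsv=cv2.cvtColor(im,cv2.COLOR_BGR2HSV); H,S,V=[hsv[...,k].astype(int) for k in range(3)]
    M={'blue':(H>105)&(H<130)&(S>120),'red':((H<5)|(H>172))&(S>120)&(V>80),'black':(V<62)&(S<110),'cream':(S<70)&(V>150)}
    for nm,(u,v),w,z in specs:
        m=np.zeros(H.shape,np.uint8); m[v-w:v+w,u-w:u+w]=M[nm][v-w:v+w,u-w:u+w]; m=cv2.morphologyEx(m,cv2.MORPH_OPEN,np.ones((3,3)))
        n,l,s,c=cv2.connectedComponentsWithStats(m); k=1+s[1:,4].argmax(); p=np.argwhere(l==k)[:,::-1]
        hu=cv2.convexHull(p.astype(np.int32))[:,0].astype(float)
        o=cv2.minEnclosingCircle(onplane('wrist',i,hu[:,0],hu[:,1],z)[:,:2].astype(np.float32)); print(nm,s[k,4],np.round(o[0],1),'r',round(o[1],1),np.round(onplane('wrist',i,*c[k],z)[:2],1))
E
python3 - <<'E'
from w import *
i=manip.camera_info('wrist'); w=np.load('w1.npz')
measure(w['im'],i,[('red',(256,131),22,77),('black',(258,192),17,90),('blue',(370,164),18,82),('cream',(303,155),27,26)])
im,P,d=w['im'],w['P'],w['d']; hsv=cv2.cvtColor(im,cv2.COLOR_BGR2HSV)
m=cv2.inRange(hsv,(88,100,60),(104,255,255)); m[230:]=0; p=np.argwhere(m>0)[:,::-1]
q=onplane('wrist',i,p[:,0],p[:,1],10)[:,:2].astype(np.float32); print(cv2.minAreaRect(q))
E
```

```text
red 414 [446.8 -21.7] r 12.5 [447.  -21.5]
black 610 [449.9 -81.8] r 15.0 [450.  -81.9]
blue 425 [570.9 -49.1] r 14.5 [570.9 -49.8]
cream 2209 [508.2 -49.8] r 33.5 [507.1 -49.7]
((511.8361511230469, -50.580780029296875), (204.10272216796875, 137.31422424316406), 0.34318244457244873)
```

step_arm(series=[1, -1, -20, 0, 0.4, 1, -1, -20, 0, 0.4, 0, -1, -20, 0, 0.4, 0, 0, -20, 0, 0.4, 0, 0, -10, 0, 0.4, 0, 0, 0, 0, 0.4])

```text
clock: 2.95
eef_pos: [447.1, -77.2, 140.2]
eef_rot: [-3.141, -0.0, 1.6]
wrist_force: [-0.7, -0.8, 0.1]
finger_gap: 56.0
finger_force: 0.0
```

```bash
python3 - <<'E'
from w import *
s=manip.read_state(); print(s['eef_pos'],s['eef_rot'])
i=manip.camera_info('wrist'); im,d=manip.camera('wrist'); cv2.imwrite('pics/w2.png',im); np.savez('w2.npz',im=im,d=d)
E
```

```text
[447.07919071 -77.22770264 140.21246873] [-3.14070552e+00 -2.41165081e-04  1.59986642e+00]
```

View pics/w2.png

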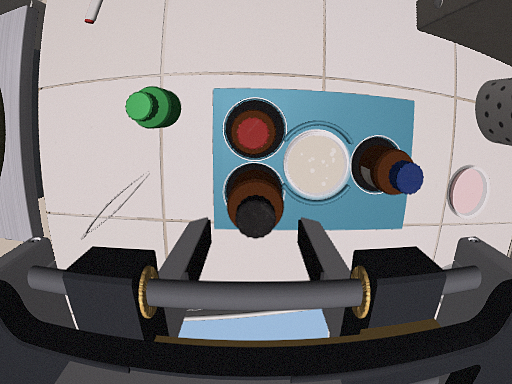

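The black cap at (255,217) sits midway between the fingertips at (203,222) and (309,222). I'll measure again from here.

```bash
python3 - <<'E'
from w import *
i=manip.camera_info('wrist'); w=np.load('w2.npz')
measure(w['im'],i,[('red',(253,131),24,77),('black',(256,217),24,90),('blue',(406,178),20,82),('cream',(317,163),36,26)])
im=w['im']; hsv=cv2.cvtColor(im,cv2.COLOR_BGR2HSV)
m=cv2.inRange(hsv,(88,100,60),(104,255,255)); m[232:]=0; p=np.argwhere(m>0)[:,::-1]
q=onplane('wrist',i,p[:,0],p[:,1],10)[:,:2].astype(np.float32); print(cv2.minAreaRect(q))
print(onplane('wrist',i,[203,309],[222,222],115))
E
```

```text
red 796 [445.  -17.1] r 11.9 [444.9 -17.2]
black 1197 [448.5 -77.1] r 15.5 [448.6 -77.5]
blue 875 [568.2 -44. ] r 16.7 [568. -44.]
cream 3750 [506.5 -45.2] r 33.7 [505.1 -45.3]
((509.988037109375, -45.7080078125), (206.1163330078125, 139.9796142578125), 0.784965991973877)
[[414.62288239 -72.98522561 115.        ]
 [483.21711221 -71.03092908 115.        ]]
```

step_arm(series=[0.5, 0, -15, 0, 0.4, 0, 0, -15, 0, 0.4, 0, 0, -13, 0, 0.4, 0, 0, -10, 0, 0.4, 0, 0, 0, 0, 0.55, 0, 0, 0, 0, 0.7, 0, 0, 0, 0, 0.85, 0, 0, 0, 0, 0.85, 0, 0, 0, 0, 0.85], squeeze=25)

```text
clock: 4.12
eef_pos: [448.0, -77.3, 87.8]
eef_rot: [3.141, 0.0, 1.6]
wrist_force: [-0.7, 0.6, 3.6]
finger_gap: 28.3
finger_force: 25.0
```

step_arm(series=[0, 0, 10, 0, 0.85, 0, 0, 20, 0, 0.85, 0, 0, 20, 0, 0.85, 0, 0, 10, 0, 0.85, -5, -15, 0, 0, 0.85, -8, -25, 0, 0, 0.85, -9, -27, 0, 0, 0.85, -9, -27, 0, 0, 0.85, -9, -27, 0, 0, 0.85, -9, -27, 0, 0, 0.85, -8, -25, 0, 0, 0.85, -6, -20, 0, 0, 0.85, -4, -12, 0, 0, 0.85, 0, 0, 0, 0, 0.85])

```text
clock: 5.88
eef_pos: [380.2, -282.8, 147.0]
eef_rot: [-3.141, -0.001, 1.599]
wrist_force: [0.9, 0.5, -0.8]
finger_gap: 28.4
finger_force: 24.9
```

```bash
python3 - <<'E'
from w import *
i=manip.camera_info('wrist'); im,d=manip.camera('wrist'); cv2.imwrite('pics/w3.png',im); np.savez('w3.npz',im=im,d=d)
hsv=cv2.cvtColor(im,cv2.COLOR_BGR2HSV)
m=cv2.inRange(hsv,(98,50,100),(120,255,255)); 
for k,(s) in enumerate(cv2.connectedComponentsWithStats(m)[2]): 
    if s[4]>800: print(s)
print(manip.read_state()['eef_pos'])
E
```

```text
[     0      0    512    384 180445]
[ 286    0  174   55 4580]
[  214   126   191    98 11482]
[ 380.41018807 -282.24179421  147.09487227]
```

View pics/w3.png

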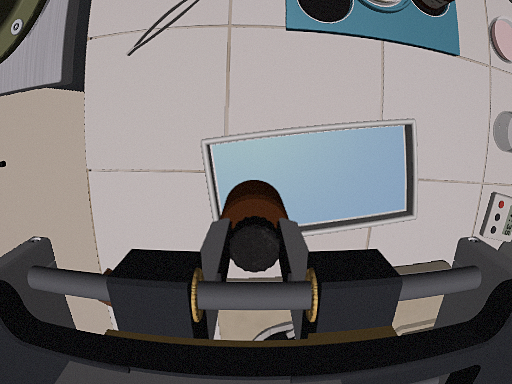

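The bottle is held over the left end of the tray. The rim corners are at about (202,140), (416,120) and (414,215).

```bash
python3 - <<'E'
from w import *
i=manip.camera_info('wrist')
q=onplane('wrist',i,[202,416,414],[140,120,216],20)[:,:2]; print(q.round(), np.linalg.norm(q[0]-q[1]),np.linalg.norm(q[2]-q[1]),(q[0]+q[2])/2, np.degrees(np.arctan2(*(q[1]-q[0])[::-1])))
E
```

```text
[[ 330. -232.]
 [ 547. -200.]
 [ 558. -304.]] 219.14263371464554 104.5793464258107 [ 444.14855326 -267.85930532] 8.466756251059676
```

step_arm(series=[0, 0, -15, 0, 0.85, 0, 0, -20, 0, 0.85, 0, 0, -15, 0, 0.85, 0, 0, -6, 0, 0.85, 0, 0, -3.5, 0, 0.85, 0, 0, 0, 0, 0.85])

```text
clock: 6.68
eef_pos: [380.8, -282.4, 88.1]
eef_rot: [3.141, 0.0, 1.6]
wrist_force: [0.2, -0.7, -0.6]
finger_gap: 28.2
finger_force: 24.9
```

step_arm(series=[0, 0, -1, 0, 0.85, 0, 0, 0, 0, 0.7, 0, 0, 0, 0, 0.6, 0, 0, 0, 0, 0.5, 0, 0, 0, 0, 0.5, 0, 0, 10, 0, 0.5, 0, 0, 25, 0, 0.45, 0, 0, 30, 0, 0.4, 8, 33, 5, 0, 0.4, 8, 33, 0, 0, 0.4, 8, 33, 0, 0, 0.4, 8, 33, 0, 0, 0.4, 8, 33, 0, 0, 0.4, 8, 33, 0, 0, 0.4, 8, 33, 0, 0, 0.4, 8, 33, 0, 0, 0.4, 0, 0, 0, 0, 0.4])

```text
clock: 8.8
eef_pos: [445.0, -16.9, 157.6]
eef_rot: [3.141, 0.0, 1.602]
wrist_force: [-0.5, 0.2, 0.7]
finger_gap: 56.1
finger_force: 0.0
```

```bash
python3 - <<'E'
from w import *
i=manip.camera_info('wrist'); im,d=manip.camera('wrist')
print(manip.read_state()['eef_pos'])
m=cv2.inRange(cv2.cvtColor(im,cv2.COLOR_BGR2HSV),(172,120,80),(180,255,255))
measure(im,i,[('red',(253,200),45,77)])
im,d,P,i=cloud('side'); cv2.imwrite('pics/s1.png',im[120:260,180:400].repeat(3,0).repeat(3,1))
E
```

```text
[444.83499013 -17.84240899 157.46851248]
red 594 [444.5 -16.3] r 11.7 [444.4 -16.2]
```

View pics/s1.png

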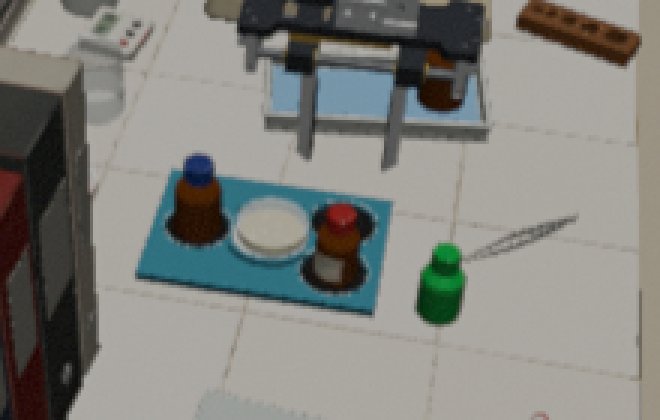

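The side view shows the black bottle upright in the tray, and the red cap under the gripper. Next I take the red bottle.

step_arm(series=[0, 1, -20, 0, 0.4, 0, 0, -25, 0, 0.4, 0, 0, -20, 0, 0.4, 0, 0, -12, 0, 0.4, 0, 0, -4, 0, 0.5, 0, 0, 0, 0, 0.65, 0, 0, 0, 0, 0.8, 0, 0, 0, 0, 0.9, 0, 0, 0, 0, 0.9])

```text
clock: 10.02
eef_pos: [444.9, -17.3, 76.3]
eef_rot: [3.141, 0.0, 1.6]
wrist_force: [-0.7, -0.4, 4.5]
finger_gap: 22.0
finger_force: 25.0
```

step_arm(series=[0, 0, 10, 0, 0.9, 0, 0, 20, 0, 0.9, 0, 0, 20, 0, 0.9, 0, 0, 10, 0, 0.9, 0, -15, 0, 0, 0.9, 0, -25, 0, 0, 0.9, 0, -30, 0, 0, 0.9, 0, -33, 0, 0, 0.9, 0, -33, 0, 0, 0.9, 0, -33, 0, 0, 0.9, 0, -33, 0, 0, 0.9, 0, -25, 0, 0, 0.9, 0, -17, 0, 0, 0.9, 0, -10, 0, 0, 0.9, 0, 0, -20, 0, 0.9, 0, 0, -20, 0, 0.9, 0, 0, -14, 0, 0.9, 0, 0, -6, 0, 0.9, 0, 0, 0, 0, 0.9])

```text
clock: 12.4
eef_pos: [444.9, -271.3, 76.1]
eef_rot: [3.141, 0.0, 1.6]
wrist_force: [1.2, 0.7, -1.4]
finger_gap: 22.7
finger_force: 25.0
```

step_arm(series=[0, 0, -0.8, 0, 0.9, 0, 0, 0, 0, 0.75, 0, 0, 0, 0, 0.6, 0, 0, 0, 0, 0.6, 0, 0, 10, 0, 0.6, 0, 0, 25, 0, 0.5, 0, 0, 30, 0, 0.4, 10, 20, 16, 0, 0.4, 16, 29, 0, 0, 0.4, 16, 29, 0, 0, 0.4, 16, 29, 0, 0, 0.4, 16, 29, 0, 0, 0.4, 16, 29, 0, 0, 0.4, 16, 29, 0, 0, 0.4, 12, 20, 0, 0, 0.4, 6, 13, 0, 0, 0.4, 0, 0, 0, 0, 0.4])

```text
clock: 14.52
eef_pos: [568.8, -43.9, 156.4]
eef_rot: [3.141, 0.0, 1.601]
wrist_force: [0.3, -0.4, -0.1]
finger_gap: 56.7
finger_force: 0.0
```

```bash
python3 - <<'E'
from w import *
i=manip.camera_info('wrist'); im,d=manip.camera('wrist')
print(manip.read_state()['eef_pos'])
measure(im,i,[('blue',(253,200),45,82)])
im,d,P,i=cloud('scene'); cv2.imwrite('pics/s2.png',im[150:320,200:400].repeat(3,0).repeat(3,1))
E
```

```text
[568.55426038 -44.51529514 156.28536927]
blue 841 [572.5 -43. ] r 14.1 [572.4 -42.9]
```

View pics/s2.png

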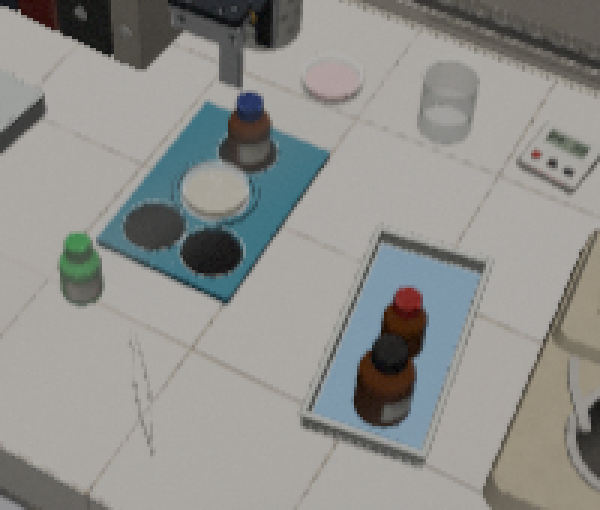

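Black and red both stand upright in the tray, and blue is next. The gripper needs to shift +3 mm in x.

step_arm(series=[3, 0.5, -20, 0, 0.4, 0, 0, -25, 0, 0.4, 0, 0, -18, 0, 0.4, 0, 0, -8, 0, 0.4, 0, 0, -4, 0, 0.5, 0, 0, 0, 0, 0.65, 0, 0, 0, 0, 0.8, 0, 0, 0, 0, 0.9, 0, 0, 0, 0, 0.9])

```text
clock: 15.75
eef_pos: [572.0, -43.8, 81.6]
eef_rot: [3.141, 0.0, 1.6]
wrist_force: [-0.4, -0.6, 3.3]
finger_gap: 24.3
finger_force: 24.9
```

step_arm(series=[0, 0, 10, 0, 0.9, 0, 0, 20, 0, 0.9, 0, 0, 20, 0, 0.9, 0, 0, 10, 0, 0.9, -4, -14, 0, 0, 0.9, -7, -25, 0, 0, 0.9, -9, -30, 0, 0, 0.9, -9, -30, 0, 0, 0.9, -9, -30, 0, 0, 0.9, -8, -30, 0, 0, 0.9, -7, -27, 0, 0, 0.9, -5, -19, 0, 0, 0.9, -3, -11, 0, 0, 0.9, 0, 0, -20, 0, 0.9, 0, 0, -20, 0, 0.9, 0, 0, -14, 0, 0.9, 0, 0, -6, 0, 0.9, 0, 0, -0.8, 0, 0.9, 0, 0, 0, 0, 0.9])

```text
clock: 18.12
eef_pos: [510.9, -259.8, 80.7]
eef_rot: [3.141, 0.0, 1.6]
wrist_force: [-0.4, -0.3, -1.2]
finger_gap: 24.1
finger_force: 25.0
```

step_arm(series=[0, 0, 0, 0, 0.75, 0, 0, 0, 0, 0.6, 0, 0, 0, 0, 0.6, 0, 0, 10, 0, 0.6, 0, 0, 25, 0, 0.5, 0, 0, 30, 0, 0.4, -1, 20, 0, 0, 0.2, -1, 30, 0, 0, 0, -1, 33, 0, 0, 0, -1, 33, 0, 0, 0, 0, 33, -10, 0, 0, 0, 30, -10, 0, 0, 0, 22, -15, 0, 0, 0, 13, -10, 0, 0, 0, 0, 0, 0, 0])

```text
clock: 20.0
eef_pos: [506.2, -45.1, 99.6]
eef_rot: [-3.14, -0.0, 1.601]
wrist_force: [0.3, 0.7, 0.5]
finger_gap: 94.2
finger_force: 0.0
```

```bash
python3 - <<'E'
from w import *
print(manip.read_state()['eef_pos'])
i=manip.camera_info('wrist'); im,d=manip.camera('wrist')
sc,_,_,_=cloud('scene')
np.savez('w4.npz',im=im)
cv2.imwrite('pics/w4.png',np.hstack([im[:,60:460],cv2.resize(sc[170:320,240:400],(400,384))]))
measure(im,i,[('cream',(256,200),60,26)])
E
```

```text
[506.23046368 -45.09606134  99.62949773]
cream 5030 [505.9 -43.8] r 33.9 [506.5 -42.6]
```

View pics/w4.png

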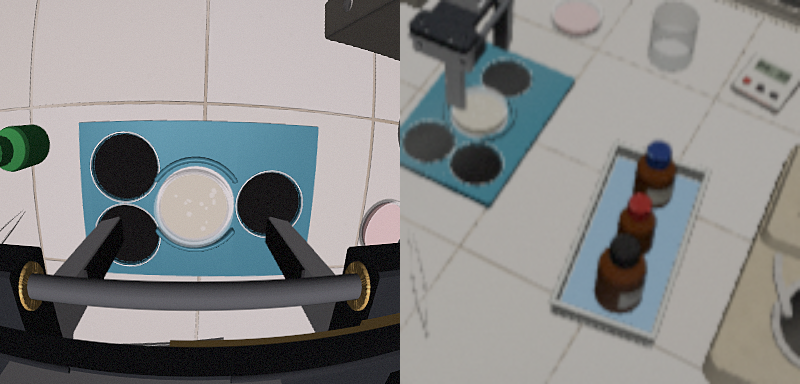

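step_arm(series=[0, 1, -20, 0, 0, 0, 0, -20, 0, 0, 0, 0, -12, 0, 0, 0, 0, -4.6, 0, 0, 0, 0, 0, 0, 0.1, 0, 0, 0, 0, 0.2, 0, 0, 0, 0, 0.28, 0, 0, 0, 0, 0.35, 0, 0, 0, 0, 0.45, 0, 0, 0, 0, 0.45, 0, 0, 0, 0, 0.45], squeeze=15)

```text
clock: 21.48
eef_pos: [506.9, -44.8, 44.0]
eef_rot: [3.141, 0.0, 1.6]
wrist_force: [-1.0, 0.6, 6.0]
finger_gap: 64.2
finger_force: 15.0
```

step_arm(series=[0, 0, 5, 0, 0.45, 0, 0, 10, 0, 0.45, 0, 0, 20, 0, 0.45, 0, 0, 20, 0, 0.45, 0, 0, 15, 0, 0.45, -2, 12, 0, 0, 0.45, -4, 25, 0, 0, 0.45, -5, 30, 0, 0, 0.45, -5, 30, 0, 0, 0.45, -5, 30, 0, 0, 0.45, -5, 30, 0, 0, 0.45, -5, 30, 0, 0, 0.45, -5, 30, 0, 0, 0.45, -4, 28, 0, 0, 0.45, -3, 22, 0, 0, 0.45, -3, 15, 0, 0, 0.45, 0, 5, 0, 0, 0.45, 0, 0, 0, 0, 0.45])

```text
clock: 23.72
eef_pos: [460.7, 242.1, 113.5]
eef_rot: [-3.141, 0.0, 1.6]
wrist_force: [-0.2, -0.1, -0.1]
finger_gap: 64.5
finger_force: 15.0
```

```bash
python3 - <<'E'
from w import *
print(manip.read_state()['eef_pos'],manip.read_state()['finger_gap'])
i=manip.camera_info('wrist'); im,d=manip.camera('wrist')
np.savez('w5.npz',im=im)
cv2.imwrite('pics/w5.png',im)
E
```

```text
[460.66064282 242.10314671 113.54203184] 64.46533781449816
```

View pics/w5.png

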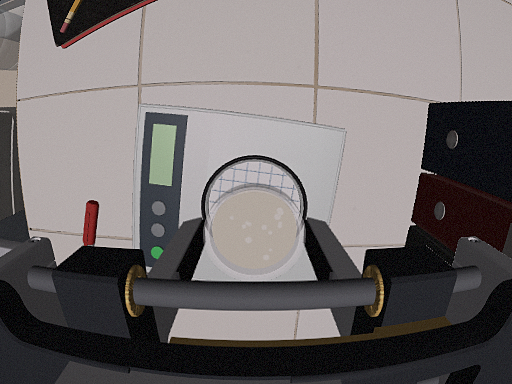

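The dish is held over the counter, and the black ring's arc runs from (202,205) over (255,157) to (308,205). I'll fit its centre.

```bash
python3 - <<'E'
from w import *
from scipy.optimize import least_squares
i=manip.camera_info('wrist'); im=np.load('w5.npz')['im']
V=im.max(2); m=np.zeros(V.shape,np.uint8); m[150:206,195:316]=(V[150:206,195:316]<70)
n,l,s,c=cv2.connectedComponentsWithStats(m); k=1+s[1:,4].argmax(); print(s[k])
p=np.argwhere(l==k)[:,::-1]; q=onplane('wrist',i,p[:,0],p[:,1],34)[:,:2]
r=least_squares(lambda a:np.hypot(*(q-a[:2]).T)-a[2],[461,242,40],loss='soft_l1'); print(r.x.round(1),np.abs(r.fun).max().round(1))
measure(im,i,[('cream',(255,230),50,95.5)])
E
```

```text
[201 155 106  51 566]
[461.  240.1  42.4] 1.7
cream 8920 [461.6 238.4] r 44.3 [461.1 242.6]
```

step_arm(series=[0, -1, -15, 0, 0.45, 0, 0, -18, 0, 0.45, 0, 0, -10, 0, 0.45, 0, 0, -4, 0, 0.45, 0, 0, -2, 0, 0.45, 0, 0, 0, 0, 0.45])

```text
clock: 24.52
eef_pos: [460.9, 241.2, 65.0]
eef_rot: [3.141, -0.0, 1.6]
wrist_force: [0.6, 0.6, 0.2]
finger_gap: 64.3
finger_force: 15.0
```

step_arm(series=[0, 0, -1, 0, 0.45, 0, 0, -1, 0, 0.45, 0, 0, 0, 0, 0.45])

```text
clock: 24.9
eef_pos: [460.8, 241.3, 63.0]
eef_rot: [3.141, -0.0, 1.6]
wrist_force: [-1.2, 0.2, 3.0]
finger_gap: 64.3
finger_force: 15.0
```

step_arm(series=[0, 0, 0, 0, 0.28, 0, 0, 0, 0, 0.2, 0, 0, 0, 0, 0.1, 0, 0, 0, 0, 0.1, 0, 0, 10, 0, 0.1, 0, 0, 20, 0, 0.1, 0, 0, 25, 0, 0.1, 0, -15, 25, 0, 0.2, -5, -35, 15, 0, 0.3, -7, -45, 0, 0, 0.4, -7, -45, 0, 0, 0.4, -7, -45, 0, 0, 0.4, -7, -45, 0, 0, 0.4, -7, -45, 0, 0, 0.4, -7, -45, 0, 0, 0.4, -7, -45, 0, 0, 0.4, -7, -45, 0, 0, 0.4, -7, -45, 0, 0, 0.4, -7, -40, 0, 0, 0.4])

```text
clock: 27.28
eef_pos: [385.3, -255.4, 158.5]
eef_rot: [3.141, 0.001, 1.599]
wrist_force: [1.0, -0.6, -0.4]
finger_gap: 56.4
finger_force: 0.0
```

```bash
python3 - <<'E'
from w import *
print(manip.read_state()['eef_pos'])
im,d,P,i=cloud('side'); sc,_,_,_=cloud('scene')
cv2.imwrite('pics/s3.png',np.hstack([cv2.resize(im[230:350,210:340],(400,384)),cv2.resize(sc[140:230,125:235],(400,384))]))
m=(P[...,2]>41)&(P[...,2]<50)&(abs(P[...,0]-461)<45)&(abs(P[...,1]-241)<45); q=P[m]
print(len(q),cv2.minEnclosingCircle(q[:,:2].astype(np.float32)),np.percentile(q[:,2],[5,50,95]))
A=np.c_[q[:,:2],np.ones(len(q))]; print(np.linalg.lstsq(A,q[:,2],rcond=None)[0])
E
```

```text
[ 385.33733241 -255.42623076  158.53726472]
621 ((460.48663330078125, 242.4202117919922), 33.78459167480469) [42.74483443 45.43877464 47.94851743]
[-4.61518597e-03 -6.03445913e-03  4.89943096e+01]
```

View pics/s3.png

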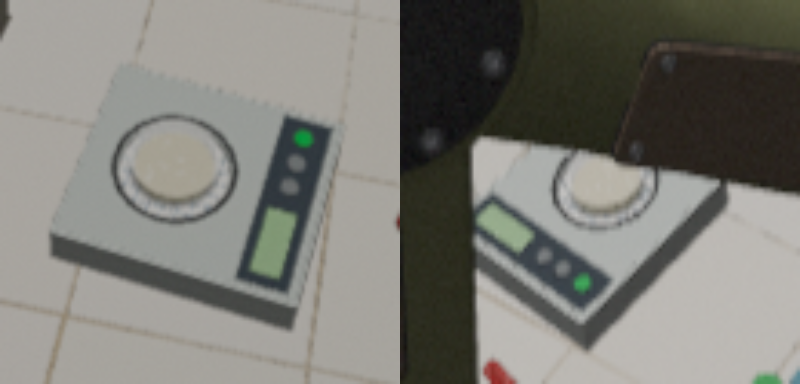

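The dish is seated flat in the recess: its top is at 45.4 mm and its centre within 2 mm. Now the bottles go back, black first.

step_arm(series=[-3, -17, 0, 0, 0.5, -1.5, -10, 0, 0, 0.5, 0, 0, 0, 0, 0.5])

```text
clock: 27.75
eef_pos: [381.3, -281.0, 157.8]
eef_rot: [3.142, 0.0, 1.6]
wrist_force: [-0.4, -0.5, -0.4]
finger_gap: 47.2
finger_force: 0.0
```

```bash
python3 - <<'E'
from w import *
print(manip.read_state()['eef_pos'])
i=manip.camera_info('wrist'); im,d=manip.camera('wrist'); cv2.imwrite('pics/w6.png',im)
measure(im,i,[('black',(256,213),25,89),('red',(330,205),40,76),('blue',(400,190),40,81)])
E
```

```text
[ 381.27902713 -281.00257924  157.80393365]
black 1011 [ 381.3 -283.5] r 15.2 [ 381.1 -283. ]
red 549 [ 443.9 -270.5] r 11.8 [ 443.7 -270.4]
blue 727 [ 506.4 -259.3] r 16.3 [ 506.2 -259.5]
```

step_arm(series=[0, -1.5, -20, 0, 0.5, 0, 0, -25, 0, 0.5, 0, 0, -16, 0, 0.5, 0, 0, -10, 0, 0.5, 0, 0, 0, 0, 0.6, 0, 0, 0, 0, 0.7, 0, 0, 0, 0, 0.85, 0, 0, 0, 0, 0.85, 0, 0, 10, 0, 0.85, 0, 0, 20, 0, 0.85, 0, 0, 20, 0, 0.85, 0, 0, 10, 0, 0.85], squeeze=25)

```text
clock: 29.3
eef_pos: [381.4, -282.5, 148.0]
eef_rot: [3.141, 0.001, 1.6]
wrist_force: [-0.5, 0.5, -0.4]
finger_gap: 28.3
finger_force: 25.0
```

step_arm(series=[4, 12, 0, 0, 0.85, 7, 22, 0, 0, 0.85, 9, 28, 0, 0, 0.85, 9, 28, 0, 0, 0.85, 9, 28, 0, 0, 0.85, 9, 28, 0, 0, 0.85, 8, 25, 0, 0, 0.85, 6, 20, 0, 0, 0.85, 4, 14, 0, 0, 0.85, 0, 0, 0, 0, 0.85])

```text
clock: 30.55
eef_pos: [446.1, -76.5, 146.4]
eef_rot: [-3.141, -0.0, 1.601]
wrist_force: [0.5, 0.5, -0.4]
finger_gap: 28.3
finger_force: 25.0
```

```bash
python3 - <<'E'
from w import *
print(manip.read_state()['eef_pos'])
i=manip.camera_info('wrist'); im,d=manip.camera('wrist'); cv2.imwrite('pics/w7.png',im); np.savez('w7.npz',im=im)
V=im.max(2); m=(V<70).astype(np.uint8); m[230:]=0
n,l,s,c=cv2.connectedComponentsWithStats(m)
for k in range(1,n):
    if s[k,4]>400:
        p=np.argwhere(l==k)[:,::-1].astype(float); q=onplane('wrist',i,p[:,0],p[:,1],10)[:,:2].astype(np.float32)
        print(s[k],cv2.minEnclosingCircle(q))
hsv=cv2.cvtColor(im,cv2.COLOR_BGR2HSV)
m=cv2.inRange(hsv,(88,100,60),(104,255,255)); m[232:]=0; p=np.argwhere(m>0)[:,::-1]
print(cv2.minAreaRect(onplane('wrist',i,p[:,0],p[:,1],10)[:,:2].astype(np.float32)))
E
```

```text
[446.14175501 -76.50560606 146.3711184 ]
[   0    0   49  230 3714] ((139.0984344482422, 22.651084899902344), 162.9210968017578)
[ 415    0   97   69 4639] ((702.165283203125, 155.45982360839844), 99.08426666259766)
[  0  78   9 108 576] ((110.88672637939453, -7.714748382568359), 70.89248657226562)
[ 227  100   58   58 2549] ((446.0825500488281, -15.520417213439941), 29.135543823242188)
[ 350  137   49   55 2008] ((572.4229125976562, -44.71235656738281), 29.07579803466797)
[ 220  163   69   57 1956] ((446.8392639160156, -88.32662963867188), 39.79462432861328)
[227 215  54  15 571] ((447.17218017578125, -116.42530059814453), 27.73268699645996)
((509.3569030761719, -45.47343444824219), (205.3892822265625, 139.6521759033203), 0.7802906036376953)
```

View pics/w7.png

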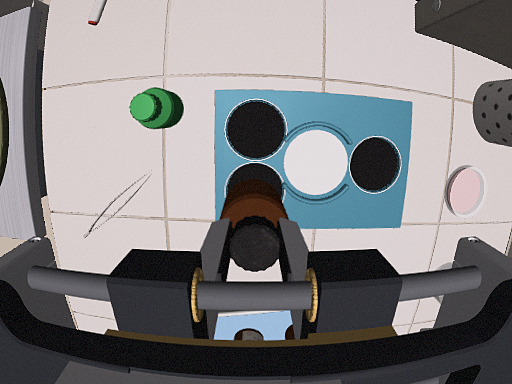

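The two visible wells fit circles of the right radius (29.1 mm) at (446.1,-15.5) and (572.4,-44.7), which puts the black well at about (447,-77.5). I'll lower the bottle there.

step_arm(series=[1, -1, -15, 0, 0.85, 0, 0, -18, 0, 0.85, 0, 0, -12, 0, 0.85, 0, 0, -8, 0, 0.85, 0, 0, -3.5, 0, 0.85, 0, 0, 0, 0, 0.85])

```text
clock: 31.35
eef_pos: [447.3, -78.3, 90.3]
eef_rot: [3.142, 0.0, 1.6]
wrist_force: [-0.3, -0.8, -1.3]
finger_gap: 28.5
finger_force: 25.0
```

step_arm(series=[0, 0, -0.8, 0, 0.85, 0, 0, -0.6, 0, 0.85, 0, 0, 0, 0, 0.7, 0, 0, 0, 0, 0.6, 0, 0, 0, 0, 0.5, 0, 0, 10, 0, 0.5, 0, 0, 25, 0, 0.5, 0, 0, 30, 0, 0.5, 0, -15, 4, 0, 0.5, 0, -30, 0, 0, 0.5, -1, -33, 0, 0, 0.5, -1, -33, 0, 0, 0.5, -1, -33, 0, 0, 0.5, 0, -28, 0, 0, 0.5, 0, -15, 0, 0, 0.5, 0, -6, 0, 0, 0.5, 0, 0, 0, 0, 0.5])

```text
clock: 33.48
eef_pos: [444.2, -271.1, 157.6]
eef_rot: [-3.141, -0.0, 1.6]
wrist_force: [-0.8, -0.1, 0.2]
finger_gap: 47.1
finger_force: 0.0
```

```bash
python3 - <<'E'
from w import *
print(manip.read_state()['eef_pos'])
i=manip.camera_info('wrist'); im,d=manip.camera('wrist')
measure(im,i,[('red',(256,205),40,76),('blue',(340,205),45,81),('black',(258,50),40,90)])
im,d,P,_=cloud('side'); m=(abs(P[...,0]-448)<18)&(abs(P[...,1]+77)<20)&(P[...,2]>78); q=P[m]; print(len(q),q.mean(0),q[:,2].max())
E
```

```text
[ 444.17060768 -271.07329897  157.64654997]
red 573 [ 444.7 -270.1] r 11.5 [ 444.6 -270.1]
blue 803 [ 508.5 -259.4] r 14.7 [ 508.7 -259.2]
black 20 [ 440.2 -122.5] r 2.0 [ 440.2 -122.5]
108 [445.71737777 -71.82192871  87.6570823 ] 92.94852245155357
```

step_arm(series=[0.5, 1, -20, 0, 0.5, 0, 0, -25, 0, 0.5, 0, 0, -22, 0, 0.5, 0, 0, -15, 0, 0.5, 0, 0, 0, 0, 0.6, 0, 0, 0, 0, 0.75, 0, 0, 0, 0, 0.9, 0, 0, 0, 0, 0.9, 0, 0, 10, 0, 0.9, 0, 0, 20, 0, 0.9, 0, 0, 30, 0, 0.9, 0, 0, 30, 0, 0.9, 0, 0, 20, 0, 0.9, 0, 0, 10, 0, 0.9])

```text
clock: 35.33
eef_pos: [444.9, -270.4, 197.3]
eef_rot: [3.14, 0.001, 1.6]
wrist_force: [0.5, -0.1, -2.5]
finger_gap: 22.1
finger_force: 25.0
```

step_arm(series=[0, 12, 0, 0, 0.9, 0, 24, 0, 0, 0.9, 0, 33, 0, 0, 0.9, 0, 33, 0, 0, 0.9, 0, 33, 0, 0, 0.9, 0, 33, 0, 0, 0.9, 1, 33, 0, 0, 0.9, 0, 27, 0, 0, 0.9, 0, 17, 0, 0, 0.9, 0, 9.5, 0, 0, 0.9, 0, 0, 0, 0, 0.9, 0, 0, -15, 0, 0.9, 0, 0, -25, 0, 0.9, 0, 0, -25, 0, 0.9, 0, 0, -20, 0, 0.9, 0, 0, 0, 0, 0.9])

```text
clock: 37.33
eef_pos: [444.7, -16.2, 109.0]
eef_rot: [-3.138, -0.0, 1.599]
wrist_force: [-0.3, 0.2, -1.1]
finger_gap: 22.1
finger_force: 25.0
```

step_arm(series=[1, 0.5, -12, 0, 0.9, 0, 0, -12, 0, 0.9, 0, 0, -6, 0, 0.9, 0, 0, 0, 0, 0.9])

```text
clock: 37.83
eef_pos: [446.6, -15.3, 80.5]
eef_rot: [-3.141, -0.0, 1.6]
wrist_force: [0.0, 0.6, -0.6]
finger_gap: 22.3
finger_force: 25.0
```

step_arm(series=[0, 0, -2, 0, 0.9, 0, 0, -1, 0, 0.9, 0, 0, 0, 0, 0.9])

```text
clock: 38.2
eef_pos: [446.8, -15.3, 77.9]
eef_rot: [3.141, 0.0, 1.6]
wrist_force: [0.1, -0.0, -0.8]
finger_gap: 22.3
finger_force: 25.0
```

step_arm(series=[0, 0, -0.8, 0, 0.9, 0, 0, -0.4, 0, 0.9, 0, 0, 0, 0, 0.8, 0, 0, 0, 0, 0.65, 0, 0, 0, 0, 0.5, 0, 0, 10, 0, 0.5, 0, 0, 25, 0, 0.5, 0, 0, 30, 0, 0.5, 4, -15, 16, 0, 0.5, 9, -34, 0, 0, 0.5, 9, -34, 0, 0, 0.5, 9, -34, 0, 0, 0.5, 9, -34, 0, 0, 0.5, 9, -34, 0, 0, 0.5, 7, -28, 0, 0, 0.5, 4, -20, 0, 0, 0.5, 3, -11, 0, 0, 0.5, 0, 0, 0, 0, 0.5])

```text
clock: 40.45
eef_pos: [509.8, -259.4, 157.7]
eef_rot: [-3.142, -0.0, 1.599]
wrist_force: [0.7, -0.1, -1.4]
finger_gap: 46.8
finger_force: 0.0
```

```bash
python3 - <<'E'
from w import *
print(manip.read_state()['eef_pos'])
i=manip.camera_info('wrist'); im,d=manip.camera('wrist')
measure(im,i,[('blue',(256,205),45,81)])
im,d,P,_=cloud('side')
for x,y,z in [(447,-77,90),(446,-15,77)]:
    m=(abs(P[...,0]-x)<18)&(abs(P[...,1]-y)<20)&(abs(P[...,2]-z)<8); q=P[m]; print(len(q),q.mean(0),np.percentile(q[:,2],90))
E
```

```text
[ 509.75106618 -259.36902849  157.66329129]
blue 808 [ 510.6 -259. ] r 14.0 [ 510.9 -258.9]
93 [445.72452748 -72.87107559  88.89128295] 91.54599194521388
62 [446.06092328 -10.67230425  75.59324539] 78.13877171435503
```

step_arm(series=[0.5, 0, -20, 0, 0.5, 0, 0, -25, 0, 0.5, 0, 0, -20, 0, 0.5, 0, 0, -12, 0, 0.5, 0, 0, 0, 0, 0.6, 0, 0, 0, 0, 0.75, 0, 0, 0, 0, 0.9, 0, 0, 0, 0, 0.9, 0, 0, 10, 0, 0.9, 0, 0, 20, 0, 0.9, 0, 0, 20, 0, 0.9, 0, 0, 10, 0, 0.9, 0, 0, 0, 0, 0.9])

```text
clock: 42.18
eef_pos: [510.4, -259.4, 141.2]
eef_rot: [3.141, 0.001, 1.6]
wrist_force: [-0.3, 0.1, -2.2]
finger_gap: 23.9
finger_force: 25.0
```

step_arm(series=[3, 10, 0, 0, 0.9, 6, 20, 0, 0, 0.9, 8, 28, 0, 0, 0.9, 9, 30, 0, 0, 0.9, 9, 30, 0, 0, 0.9, 9, 30, 0, 0, 0.9, 8, 28, 0, 0, 0.9, 5, 20, 0, 0, 0.9, 3.5, 13, 0, 0, 0.9, 1, 5.5, 0, 0, 0.9, 0, 0, 0, 0, 0.9, 0, 0, -15, 0, 0.9, 0, 0, -15, 0, 0.9, 0, 0, 0, 0, 0.9])

```text
clock: 43.92
eef_pos: [570.9, -45.0, 108.7]
eef_rot: [-3.138, -0.001, 1.599]
wrist_force: [-0.2, 0.4, -0.3]
finger_gap: 24.3
finger_force: 25.0
```

step_arm(series=[1, 0, -10, 0, 0.9, 0, 0, -10, 0, 0.9, 0, 0, -4, 0, 0.9, 0, 0, 0, 0, 0.9, 0, 0, 0, 0, 0.9])

```text
clock: 44.55
eef_pos: [572.9, -44.8, 86.9]
eef_rot: [3.141, 0.0, 1.6]
wrist_force: [0.1, -0.4, -1.0]
finger_gap: 24.1
finger_force: 25.0
```

step_arm(series=[0, 0, -2, 0, 0.9, 0, 0, -2, 0, 0.9, 0, 0, 0, 0, 0.9])

```text
clock: 44.92
eef_pos: [572.7, -44.8, 82.6]
eef_rot: [-3.141, -0.0, 1.6]
wrist_force: [-0.2, 0.8, -0.6]
finger_gap: 24.3
finger_force: 25.0
```

Now release and retreat upward, staying clear of the camera views.

step_arm(series=[0, 0, -0.7, 0, 0.9, 0, 0, 0, 0, 0.8, 0, 0, 0, 0, 0.65, 0, 0, 0, 0, 0.5, 0, 0, 0, 0, 0.5, 0, 0, 10, 0, 0.5, 0, 0, 25, 0, 0.5, 0, 0, 30, 0, 0.5, 0, 0, 30, 0, 0.5, -10, -30, 20, 0, 0.5, -10, -40, 0, 0, 0.5, -10, -40, 0, 0, 0.5, -10, -40, 0, 0, 0.5, -10, -40, 0, 0, 0.5, 0, 0, 0, 0, 0.5])

```text
clock: 46.8
eef_pos: [522.0, -236.9, 197.5]
eef_rot: [3.141, 0.0, 1.597]
wrist_force: [0.3, -0.8, 0.1]
finger_gap: 46.9
finger_force: 0.0
```

```bash
python3 - <<'E'
from w import *
a,_,_,_=cloud('side'); b,_,_,_=cloud('scene')
cv2.imwrite('pics/f.png',np.hstack([cv2.resize(a[110:330,180:360],(400,489)),cv2.resize(b[140:330,170:400],(400,489))]))
E
```

```text
(no output)
```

View pics/f.png

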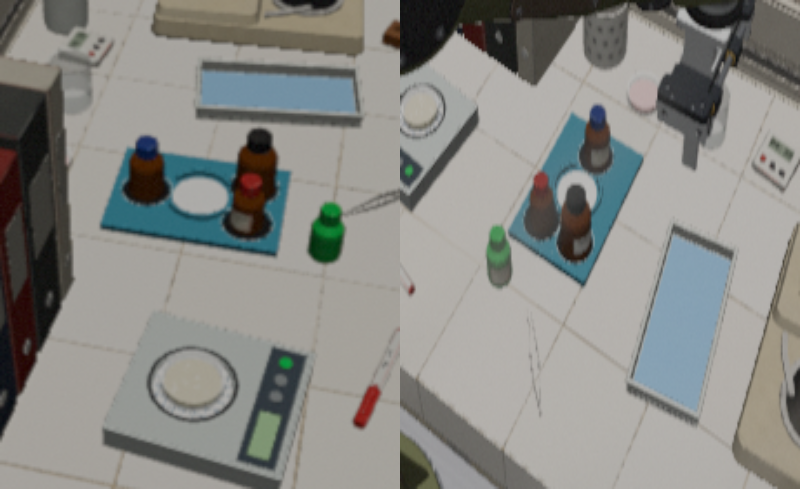

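All three bottles are upright in their own wells, the dish is in the recess, and the tray is empty.

```bash
python3 -c "
from cell import manip
print(manip.sign_off())"
```

```text
the job is handed in; nothing more can be done
None
```

The job is handed in after about 47 s on the robot's clock: all three bottles went to the tray first, the dish is seated flat in the counter's recess, each bottle is back upright in its own well, and the arm never went near the pink dish, beaker or timer.

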